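# Strap a door latch down on the inspection turntable

## Task

Make the door latch on the turntable ready for inspection: set the brown pressure block on the latch and press it fully home over the latch's two studs, flat on its top. Then swing the dark steel strap round on its loose bolt, over the block, and let its slotted end drop over the second bolt so that the strap lies flat on the block. Leave the latch in its nest and everything else on the bench and turntable where it is.

Things in the scene. Friction and masses are not known exactly. Their poses are not given: they have to be found in the camera images.
- turntable: fixed, locked cast aluminium turntable: disc 350 mm across, its top 52 mm above the bench. Origin on the bench under the disc's centre, z up. On it, on the line y = -35 mm, stand the latch nest and two upright 10 mm bolts 160 mm apart. A parking rail 110 mm long, top 130 mm above the bench, middle at x -120, y +51 mm, carries the strap's outer part at the start
- pivot_bolt (a point): on the axis of the pivot bolt where the strap's underside rests: top of a 32 mm pillar, 130 mm above the bench, turntable frame x -80, y -35 mm. The 10 mm bolt goes up from here through the strap's hole; its slack nut leaves the strap 46 mm of free lift, and the bolt ends 72 mm above this point. Axes as the turntable's
- second_bolt (a point): centre of the second bolt's top end, 152 mm above the bench (22 mm above the resting height of the strap's underside); turntable frame x +80, y -35 mm. Bolt 10 mm in diameter, its top 6 mm tapering to 5 mm. Axes as the turntable's
- latch: grey steel door latch, 110 x 76 x 30 mm, about 0.75 kg, lying flat and loose in a nest of short dowels, halfway between the two bolts. Origin at the centre of its underside, 64 mm above the bench; x along its length, from the pivot bolt towards the second bolt, z up. Flat top 30 mm above the origin, with two upright studs
- stud_a (a point): centre of the top of one of the latch's two bright studs: 14 mm in diameter, 10 mm tall, the top 3 mm tapering to 9 mm; 25 mm from the latch's centre along its -x, 40 mm above the latch's origin
- stud_b (a point): the same for the other stud, 25 mm along the latch's +x
- pressure_block: brown phenolic block, 80 x 40 x 36 mm, about 0.16 kg, right way up on the bench. Origin at the centre of its underside, x along its length, z up. Two round sockets in its underside, 16.5 mm wide, 14 mm deep, 25 mm either side of the centre along x, go over the latch's studs (either way round). Home, its underside lies on the latch's top, its origin 30 mm above the latch's
- strap: flat dark steel strap 200 x 36 x 8 mm, about 0.38 kg, its 14 mm hole loose on the pivot bolt. Origin at the hole's centre, underside; x towards the slotted end, z up. It starts level on pillar and rail, x turned 93 to 137 deg anticlockwise (from above) from the line pivot bolt - second bolt; it closes clockwise, lifted over the second bolt's top, level or tilted, to lie 130 mm above the bench
- strap_slot (a point): in the slot at the strap's outer end, on its centre line at the underside, 160 mm from the strap's origin along x. The slot is 14 mm wide, from 146 to 181 mm from the hole, open at the end. Closed, the second bolt stands in it at this point. Axes as the strap's
- strap_knob (a point): grip point on the strap's upright black knob, a cylinder 24 mm in diameter and 40 mm tall on the strap's top, 110 mm from the hole along x. The point is on its axis, 32 mm above the strap's underside (24 mm above its top face), 16 mm below the knob's top. Axes as the strap's
- master_gauge: bystander: stepped brass master gauge, 120 x 40 x 34 mm, lying on the bench; origin at the centre of its underside
- striker: bystander: chromed striker, a bar loop 48 mm high on a 75 x 46 mm plate, on the bench; origin at the centre of its underside
- nylon_wedge: bystander: white nylon wedge, 78 x 30 x 26 mm, on the bench; origin at the centre of its underside
- wrench: bystander: steel wrench 180 mm long lying on the bench; origin under its middle
- rubber_stopper: bystander: red rubber stopper, 52 mm across and 34 mm tall, standing on the turntable's disc; origin at the centre of its underside
Things that resemble listed ones, but are neither listed nor needed, are in the scene too. Of the things that look like the pressure_block, take the one that is farthest from the robot's base at the start.

How it is judged:
By the outcome, as a careful person would: the job done as asked, in the order asked, and still so for the second after the job is handed in, with the robot touching nothing.
It also fails if it takes over 67 s, if anything falls off the work surface, if the arm or the gripper's body presses on something with over 40 N, if the wrist force passes 120 N, or if a joint passes its speed limit or range.

## Robot

A 6-joint arm with a two-finger parallel gripper is mounted at the origin on the work surface. World frame = base frame: x ahead of the robot, y to its left, z up, the work surface at z = 0. Lengths are in mm, angles in degrees, forces in N, time in s.
With the tool pointing down it reaches from about 350 to 850 mm from the base axis. Payload 8.1 kg.
Tool frame: the origin (TCP) lies midway between the tips of the shut fingers; the grasp point (between the pads) lies 19 mm behind it; z points along the fingers, y is the line along which they close (so a half turn about z gives the same grasp; the last joint's range is limited). The gripper opens to 85 mm and grips with 20 to 120 N. Pads are 22 mm wide; open, the fingers measure 114 mm over their backs; the gripper's body (76 mm by 85 mm) begins 54 mm behind the grasp point. The pads swing forward as they close: fully open they stand 13 mm farther back than shut.
Start: joints at [69.133, 7.471, 85.268, -0, 87.261, -4.893], TCP at [165.099, 576.843, 231.292] pointing down, gripper open.
Joint ranges: [-169.43, 169.43], [-51.17, 129.36], [1.28, 143.12], [-76.62, 256.62], [0, 156.53], [-152.29, 152.29]. Speed limits (degrees/s): [136.94, 136.94, 159.86, 180, 180, 180].

## Interface

Orientations are given as [roll, pitch, yaw] about the fixed x, y, z axes, in that order (R = Rz(yaw) Ry(pitch) Rx(roll)).
In Python, from bench import sense, snapshot, camera_params, hand_in, masks_of, pinpoint gives the robot as it stands.
- The arm moves only by the tool step_arm, never from a script. Its argument "targets" is a list of rows, each an object with "angular": the turn, a rotation vector about the tool's x, y, z scaled (see below), a list of three; "dp": the shift along the tool's x, y, z scaled (see below), a list of three; "fingers": the closure, from 0 (fully open) to 1 (shut). A call has exactly 8 rows; each row is the pose to reach, as a shift and turn from the pose commanded when the call began, along the tool's axes at that moment, turning the shorter way round; what a row does not reach only later rows make up. The controller multiplies each number of a shift by 0.2 m and each number of a turn by 180 degrees. A row lasts 1/8 s, in which the tool goes at most 62.5 mm and 10.7 degrees, less where a joint would pass 70% of its speed; a pose out of reach is approached as far as the arm can. A call with a number of a shift or a turn outside -1 to 1 is refused whole. A call with a gripper value outside its range is refused whole. The fingers move at their own pace and stop on an object; "newtons" is the grip in N (left out, the last holds). Time passes only in rows, so rows that repeat a pose let the fingers close, or fill a call up. It gives the time, the measured TCP pose, the force, the opening and the grip force at its end, in the units of the state.
- sense(): the state, without advancing time (a new reading comes with each control period).
- snapshot(name): name is "scene" or "top"; returns the picture (480x640x3 uint8, blue, green, red); there is no depth.
- camera_params(name): a dict with "vfov" (degrees; the focal length in pixels is half the picture's height over the tangent of half this angle, whatever the lens; pixels are square), "cx", "cy" (the principal point, pixels), "D" ([k1, k2, p1, p2, k3] as OpenCV has them; the pictures are not rectified), "R" (3x3) and "t" (3): a world point X has camera coordinates R X + t. Camera axes: x right, y down, z forward; pixel columns grow to the right and rows downward; lengths in mm; the calibration is good to about 2 mm. A picture is of the moment at which its call begins. camera_params takes no time and is no camera call.
- hand_in(): hands the job in; it is judged then, once.
Trained networks look in the newest picture that a camera, given by its name, has taken for a name from the list of things; names that differ only in an ending like _2 or _b are one class to them, and where a whole thing is asked for, a point or a joint stands for the part that bears it (a point fixed in the world has none). Each returns a list of dicts, best first, with "conf" (0 to 1); they miss things now and then, are a little off and sometimes report something else, mostly with a low value. They report only what shows in the picture. A call takes as long as a camera call. They do not tell look-alikes from the thing itself.
- masks_of(camera, label): "pixels" (480x640 bool, what is visible of it) and "at" ([column, row] in pixels, amid what is visible of it).
- pinpoint(camera, label): "at" ([column, row] in pixels: a listed point, or the origin of a listed thing).
The state is a dict: "time": time; "joint_pos": joint angles; "qd": joint speeds; "joint_efforts": joint torques, N m; "tool_pos": TCP position; "tcp_rot": TCP orientation; "ft_force": force on the tool from outside, world axes, zero at the start; "wrist_torque": the same for the moment, N m; "finger_gap": finger opening in mm; "grip_force": force on a finger pad.
Only numpy, scipy, OpenCV 4.12 (cv2) and the standard library are available. Lean on these libraries where they do the work, as an engineer would, in place of code of your own. Each camera call takes 0.05 s, during which the arm holds its last target. There are 200 camera calls.

## Working session

There is one attempt and no reset: what is moved stays moved. The work goes in short steps, Python scripts to look and compute and a tool call to move; the robot and the scene stay as the last step left them, time stands still between calls to the robot, and variables do not carry over. Pictures are saved under pics/ and viewed, at most 11 in all, crops included, and the job is handed in when it is done.

Besides the shell and the picture viewer there is one more tool, called as name(argument=value, ...), one argument or row to a line, values as JSON. step_arm: Moves the arm, as the interface text tells. Its arguments: {"type":"object","properties":{"targets":{"type":"array","items":{"type":"object","properties":{"angular":{"type":"array","items":{"type":"number","minimum":-1,"maximum":1}},"dp":{"type":"array","items":{"type":"number","minimum":-1,"maximum":1}},"fingers":{"type":"number"}}}},"newtons":{"type":"number"}},"required":["targets"]}

```bash
mkdir -p pics; ls
cat > h.py <<'E'
import numpy as np, cv2
from bench import *
def K(c):
    p=camera_params(c); f=240/np.tan(np.radians(p['vfov'])/2)
    return np.array([[f,0,p['cx']],[0,f,p['cy']],[0,0,1]]),np.array(p['D'],float),np.array(p['R'],float),np.array(p['t'],float)
def ray(c,px):
    k,D,R,t=K(c); u=cv2.undistortPoints(np.array([[px]],float),k,D)[0,0]
    return -R.T@t, R.T@np.array([u[0],u[1],1])
def atz(c,px,z):
    o,d=ray(c,px); return o+d*(z-o[2])/d[2]
def proj(c,X):
    k,D,R,t=K(c); return cv2.projectPoints(np.array(X,float).reshape(-1,3),cv2.Rodrigues(R)[0],t,k,D)[0][:,0]
def tri(a,b):
    A=[];B=[]
    for c,px in (('scene',a),('top',b)):
        o,d=ray(c,px); d/=np.linalg.norm(d); P=np.eye(3)-np.outer(d,d); A.append(P);B.append(P@o)
    return np.linalg.lstsq(np.vstack(A),np.hstack(B),rcond=None)[0]
E
python3 - <<'E'
from h import *
for c in('scene','top'):
    cv2.imwrite(f'pics/{c}0.png',snapshot(c)); k,D,R,t=K(c); print(c,(-R.T@t).round(),R[2].round(2),k[0,0])
    for l in('second_bolt','pivot_bolt','stud_a','strap_knob','strap_slot','pressure_block','latch','turntable','strap'):
        print(l,[(np.round(d['at'],1).tolist(),round(d['conf'],2)) for d in pinpoint(c,l)])
print(sense())
E
```

```text
pics
scene [1317.  555.  766.] [-0.66 -0.52 -0.53] 539.01020014462
second_bolt [([323.0, 238.8], 0.59)]
pivot_bolt [([381.6, 276.1], 0.87), ([458.7, 423.2], 0.71)]
stud_a [([341.0, 264.8], 0.92), ([357.3, 273.9], 0.72)]
strap_knob [([378.1, 293.8], 0.67)]
strap_slot [([375.4, 326.6], 0.98), ([455.9, 423.5], 0.28)]
pressure_block [([497.7, 325.5], 0.92), ([557.3, 315.3], 0.73), ([540.3, 365.0], 0.56)]
latch [([349.6, 283.2], 0.84), ([293.3, 290.1], 0.41)]
turntable [([338.1, 315.4], 0.63)]
strap [([377.8, 270.9], 0.9), ([341.3, 264.8], 0.36)]
top [ 403.  -67. 1459.] [ 0.06  0.02 -1.  ] 593.6511674598496
second_bolt [([336.1, 220.7], 0.7), ([265.0, 217.7], 0.64)]
pivot_bolt [([265.1, 218.1], 0.79)]
stud_a [([312.9, 223.6], 0.88)]
strap_knob [([241.5, 177.9], 0.96), ([267.6, 218.0], 0.73)]
strap_slot [([305.6, 215.1], 0.69), ([229.1, 160.9], 0.58)]
pressure_block [([148.4, 333.2], 0.97), ([145.7, 261.1], 0.65), ([187.3, 286.7], 0.56), ([298.1, 223.2], 0.22)]
latch [([301.0, 224.0], 0.93), ([265.8, 219.0], 0.36)]
turntable [([307.0, 216.8], 0.96)]
strap [([264.3, 216.4], 0.92)]
{'time': 1.0, 'joint_pos': array([ 6.91322964e+01,  7.47012609e+00,  8.52691711e+01,  2.40896835e-05,
        8.72605839e+01, -4.89378007e+00]), 'qd': array([ 0.10198221, -0.06259278, -0.16190466,  0.00374174,  0.10944742,
       -0.03142927]), 'joint_efforts': array([ 7.60994189e-04, -5.69338775e+01, -5.00875819e+01, -1.93765563e-04,
        1.24807990e-03,  3.97443819e-05]), 'tool_pos': array([165.10531221, 576.83577301, 231.28991589]), 'tcp_rot': array([ 1.79999880e+02, -1.38341739e-05,  1.64026075e+02]), 'ft_force': array([-0.56035881, -0.58964369, -0.26907071]), 'wrist_torque': array([ 0.0445156 , -0.00402647,  0.0568878 ]), 'grip_force': 0.0, 'finger_gap': 85.46378644972978}
```

View pics/scene0.png

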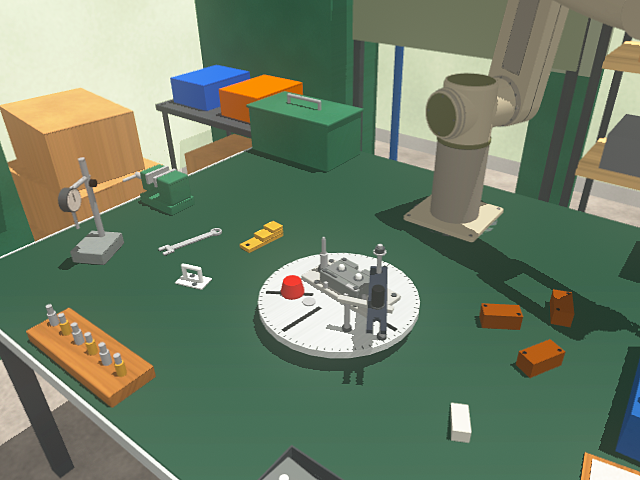

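View pics/top0.png

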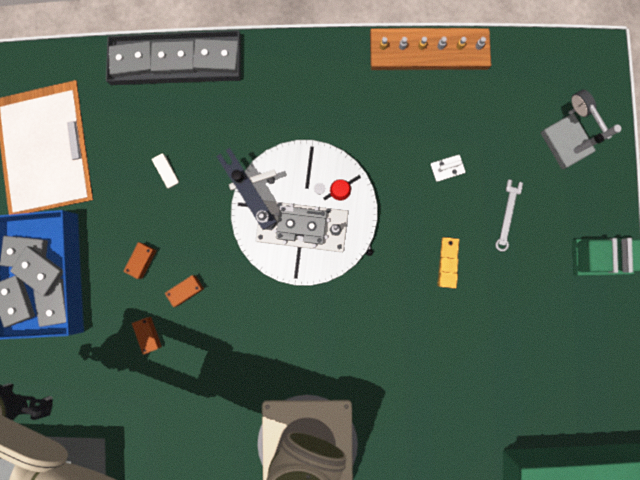

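The pictures show a turntable at top (305,212), with the strap parked at upper left and its knob at (238,176). There are three brown blocks, at top (140,261), (184,291) and (146,336), which are about (540,358), (500,316) and (562,308) in scene. The one at top (140,261) looks farthest from the base (307,440). I'll measure them to check.

```bash
cat >> h.py <<'E'
from scipy.optimize import least_squares, minimize
def Rz(a): a=np.radians(a); return np.array([[np.cos(a),-np.sin(a),0],[np.sin(a),np.cos(a),0],[0,0,1]])
def boxfit(obs,x0,dims=(80,40,36),z=0):
    l,w,h=dims; C=np.array([[i*l/2,j*w/2,k*h] for i in(-1,1) for j in(-1,1) for k in(0,1)])
    def cost(p):
        s=0
        for c,m in obs:
            q=proj(c,C@Rz(p[2]).T+[p[0],p[1],z]); im=np.zeros((480,640),np.uint8)
            cv2.fillConvexPoly(im,np.round(cv2.convexHull(q.astype(np.float32))*64).astype(int),255,cv2.LINE_AA,6)
            s+=np.abs(im/255.-m).sum()/m.sum()
        return s
    best=min((minimize(cost,[x0[0],x0[1],a],method='Nelder-Mead',options=dict(initial_simplex=np.array([[0,0,0],[8,0,0],[0,8,0],[0,0,15]])+[x0[0],x0[1],a])) for a in range(0,180,30)),key=lambda r:r.fun)
    return best.x,best.fun
E
python3 - <<'E'
from h import *
ms={c:[d for d in masks_of(c,'pressure_block') if d['conf']>.3] for c in('scene','top')}
for c in ms:
    for d in ms[c]:
        p=atz(c,d['at'],18); print(c,np.round(d['at']),round(d['conf'],2),d['pixels'].sum(),p.round(),round(np.hypot(*p[:2])))
far={c:max(ms[c],key=lambda d:np.hypot(*atz(c,d['at'],18)[:2])) for c in ms}
np.savez('far.npz',**{c:far[c]['pixels'] for c in far})
x0=atz('top',far['top']['at'],18)
for o in(('scene','top'),('scene',),('top',)): print(o,boxfit([(c,far[c]['pixels']) for c in o],x0))
# turntable
T={'stud_a':[(-25,-35,104),(25,-35,104)],'second_bolt':[(80,-35,152)],'pivot_bolt':[(-80,-35,130)],'latch':[(0,-35,64)],'turntable':[(0,0,0)]}
det=[(c,l,d['at'],d['conf']) for c in('scene','top') for l in T for d in pinpoint(c,l) if d['conf']>.5]
def res(p,full=False):
    r=[]
    for c,l,at,cf in det:
        e=[q-at for q in proj(c,np.array(T[l])@Rz(p[2]).T+[p[0],p[1],0])]
        e=min(e,key=np.linalg.norm); r.append(e*(1459/593 if c=='top' else 2.1))
    return r if full else np.hstack(r)
b=min((least_squares(res,[*atz('top',[305,212],52)[:2],a],loss='soft_l1',f_scale=3) for a in range(0,360,45)),key=lambda r:r.cost)
print(b.x,b.cost)
for d,e in zip(det,res(b.x,True)): print(d[0],d[1],np.round(d[2]),round(d[3],2),e.round(1))
# strap angle
X=np.array([*b.x[:2],0])+Rz(b.x[2])@[-80,-35,130]; print('pivot',X)
for c,l,z in(('top','strap_knob',162),('top','strap_slot',130),('scene','strap_knob',162),('scene','strap_slot',130)):
    for d in pinpoint(c,l):
        v=atz(c,d['at'],z)-X; print(c,l,round(d['conf'],2),np.hypot(*v[:2]).round(1),np.degrees(np.arctan2(v[1],v[0])).round(1)-b.x[2])
im=snapshot('top'); im2=snapshot('scene')
a=cv2.resize(im[235:360,105:230],(400,400),interpolation=cv2.INTER_CUBIC); q=cv2.resize(im2[285:385,470:590],(480,400)[:2],interpolation=cv2.INTER_CUBIC)[:,:400]
cv2.imwrite('pics/crop1.png',np.hstack([a,q]))
E
```

```text
scene [502. 317.] 0.8 1069 [382. 300.  18.] 486
scene [560. 305.] 0.56 774 [266. 387.  18.] 470
scene [538. 358.] 0.55 1197 [458. 405.  18.] 611
top [146. 334.] 0.92 705 [275. 395.  18.] 481
top [141. 260.] 0.9 663 [456. 407.  18.] 612
top [187. 288.] 0.67 625 [386. 290.  18.] 483
('scene', 'top') (array([455.95593817, 409.18874416, 154.36472101]), np.float64(0.2327392135441671))
('scene',) (array([456.6108429 , 408.40121389, 155.23937195]), np.float64(0.09016331678870378))Traceback (most recent call last):
  File "<stdin>", line 9, in <module>
  File "h.py", line 29, in boxfit
    best=min((minimize(cost,[x0[0],x0[1],a],method='Nelder-Mead',options=dict(initial_simplex=np.array([[0,0,0],[8,0,0],[0,8,0],[0,0,15]])+[x0[0],x0[1],a])) for a in range(0,180,30)),key=lambda r:r.fun)
  File "h.py", line 29, in <genexpr>
    best=min((minimize(cost,[x0[0],x0[1],a],method='Nelder-Mead',options=dict(initial_simplex=np.array([[0,0,0],[8,0,0],[0,8,0],[0,0,15]])+[x0[0],x0[1],a])) for a in range(0,180,30)),key=lambda r:r.fun)
              ~~~~~~~~^^^^^^^^^^^^^^^^^^^^^^^^^^^^^^^^^^^^^^^^^^^^^^^^^^^^^^^^^^^^^^^^^^^^^^^^^^^^^^^^^^^^^^^^^^^^^^^^^^^^^^^^^^^^^^^^^^^^^^^^^^^^^^^^^^^^^^
    res = _minimize_neldermead(fun, x0, args, callback, bounds=bounds,
                               **options)
    fxr = func(xr)
    fx = function(np.copy(x), *(wrapper_args + args))
  File "h.py", line 25, in cost
    q=proj(c,C@Rz(p[2]).T+[p[0],p[1],z]); im=np.zeros((480,640),np.uint8)
  File "h.py", line 12, in proj
    k,D,R,t=K(c); return cv2.projectPoints(np.array(X,float).reshape(-1,3),cv2.Rodrigues(R)[0],t,k,D)[0][:,0]
            ~^^^
  File "h.py", line 4, in K
    p=camera_params(c); f=240/np.tan(np.radians(p['vfov'])/2)
ValueError: time passes only in moves, steps and waits
```

```bash
sed -i 's/^def K/import functools\n@functools.cache\ndef K/' h.py
python3 - <<'E'
from h import *
T={'stud_a':[(-25,-35,104),(25,-35,104)],'second_bolt':[(80,-35,152)],'pivot_bolt':[(-80,-35,130)],'latch':[(0,-35,64)],'turntable':[(0,0,0)]}
im=snapshot('top'); im2=snapshot('scene')
a=cv2.resize(im[235:360,105:230],(400,400),interpolation=cv2.INTER_CUBIC); q=cv2.resize(im2[240:340,300:400],(400,400),interpolation=cv2.INTER_CUBIC)
cv2.imwrite('pics/crop1.png',np.hstack([a,q]))
det=[(c,l,d['at'],d['conf']) for c in('scene','top') for l in T for d in pinpoint(c,l) if d['conf']>.5]
def res(p,full=False):
    r=[]
    for c,l,at,cf in det:
        e=[q-at for q in proj(c,np.array(T[l])@Rz(p[2]).T+[p[0],p[1],0])]
        e=min(e,key=np.linalg.norm); r.append(e*(1459/593 if c=='top' else 2.1))
    return r if full else np.hstack(r)
b=min((least_squares(res,[*atz('top',[305,212],52)[:2],a],loss='soft_l1',f_scale=3,x_scale=[10,10,10]) for a in range(0,360,45)),key=lambda r:r.cost)
print(b.x,b.cost)
for d,e in zip(det,res(b.x,True)): print(d[0],d[1],np.round(d[2]),round(d[3],2),e.round(1))
X=np.array([*b.x[:2],0])+Rz(b.x[2])@[-80,-35,130]; print('pivot',X,'latch',np.array([*b.x[:2],0])+Rz(b.x[2])@[0,-35,64])
for c,l,z in(('top','strap_knob',162),('top','strap_slot',130),('scene','strap_knob',162),('scene','strap_slot',130)):
    for d in pinpoint(c,l):
        v=atz(c,d['at'],z)-X; print(c,l,round(d['conf'],2),np.hypot(*v[:2]).round(1),np.degrees(np.arctan2(v[1],v[0])).round(1)-b.x[2])
E
```

```text
[567.88985539  -0.88548659 -98.49561729] 109.3372878792537
scene stud_a [339. 266.] 0.94 [ 2.7 -3. ]
scene stud_a [359. 274.] 0.84 [-3.3  0.5]
scene second_bolt [323. 239.] 0.93 [-0.  -4.5]
scene pivot_bolt [377. 273.] 0.7 [-0.1  2.4]
scene latch [349. 284.] 0.65 [-1.3  0.2]
scene turntable [336. 315.] 0.94 [ 3.7 -2. ]
top stud_a [291. 220.] 0.73 [-0.3  3.3]
top stud_a [312. 226.] 0.72 [-0.4 -3.9]
top second_bolt [333. 226.] 0.6 [ 6.2 -1. ]
top pivot_bolt [270. 218.] 0.89 [-10.9  -2.5]
top latch [300. 223.] 0.79 [6.3 4.6]
top turntable [308. 214.] 0.68 [-5.5 -1.5]
pivot [545.0926052   83.40736829 130.        ] latch [533.27390455   4.28519494  64.        ]
top strap_knob 0.74 102.6 130.39561728558417
top strap_knob 0.59 109.6 -4.60438271441582
top strap_knob 0.4 10.3 -43.60438271441582
top strap_slot 0.68 157.5 130.29561728558417
top strap_slot 0.22 423.2 21.695617285584177
scene strap_knob 0.56 104.1 130.29561728558417
scene strap_slot 0.64 167.2 129.79561728558417
```

View pics/crop1.png

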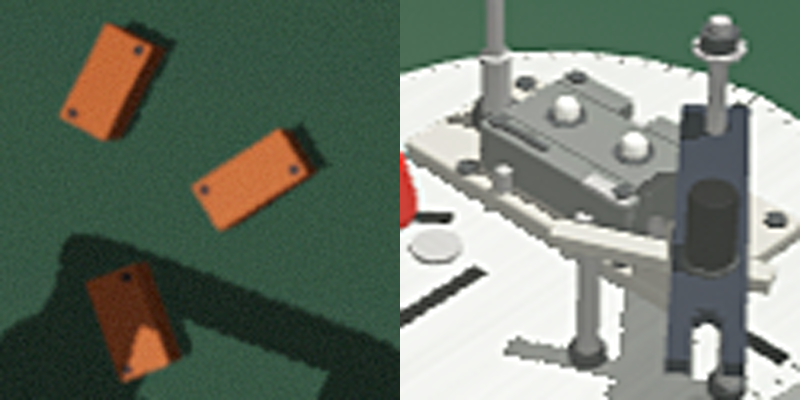

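The close crop confirms it. The upper-left block is the intended one, upright at world (456,409) with its long axis at 155° and about 612 mm from the base; the other two are about 483 mm away. Moving now.

```bash
cat >> h.py <<'E'
def mv(pos,yaw,pos0=None,yaw0=None):
    s=sense(); p0=s['tool_pos'] if pos0 is None else np.array(pos0,float)
    y0=s['tcp_rot'][2] if yaw0 is None else yaw0
    c,n=np.cos(np.radians(y0)),np.sin(np.radians(y0)); d=np.array(pos)-p0
    dy=(yaw-y0+180)%360-180
    print('dp',(np.array([c*d[0]+n*d[1],n*d[0]-c*d[1],-d[2]])/200).round(4).tolist(),'ang z',round(-dy/180,4),'rows',(np.linalg.norm(d)/62.5).round(1),(abs(dy)/10.7).round(1))
E
python3 - <<'E'
from h import *
mv([310,490,160],155); mv([456,409,90],155,[310,490,160],155)
E
```

```text
dp [-0.8158, -0.2181, 0.3564] ang z 0.0501 rows 2.9 0.8Traceback (most recent call last):
  File "<stdin>", line 2, in <module>
  File "h.py", line 38, in mv
    print('dp',(np.array([c*d[0]+n*d[1],n*d[0]-c*d[1],-d[2]])/200).round(4).tolist(),'ang z',round(-dy/180,4),'rows',(np.linalg.norm(d)/62.5).round(1),(abs(dy)/10.7).round(1))
                                                                                                                                                       ^^^^^^^^^^^^^^^^^^^^
AttributeError: 'float' object has no attribute 'round'
```

step_arm(
  targets=[
    {"dp": [-0.8158,-0.2181,0.3564],"angular": [0,0,0.0501],"fingers": 0},
    {"dp": [-0.8158,-0.2181,0.3564],"angular": [0,0,0.0501],"fingers": 0},
    {"dp": [-0.8158,-0.2181,0.3564],"angular": [0,0,0.0501],"fingers": 0},
    {"dp": [-0.8158,-0.2181,0.3564],"angular": [0,0,0.0501],"fingers": 0},
    {"dp": [-0.8158,-0.2181,0.3564],"angular": [0,0,0.0501],"fingers": 0},
    {"dp": [-0.8158,-0.2181,0.3564],"angular": [0,0,0.0501],"fingers": 0},
    {"dp": [-0.8158,-0.2181,0.3564],"angular": [0,0,0.0501],"fingers": 0},
    {"dp": [-0.8158,-0.2181,0.3564],"angular": [0,0,0.0501],"fingers": 0},
  ],
)

```text
time: 2.9
tool_pos: [309.4, 490.6, 160.4]
tcp_rot: [180.0, 0.0, 155.1]
ft_force: [-0.1, -0.5, -0.1]
finger_gap: 85.5
grip_force: 0.0
```

step_arm(
  targets=[
    {"dp": [-0.8327,-0.0585,0.35],"angular": [0,0,0],"fingers": 0},
    {"dp": [-0.8327,-0.0585,0.35],"angular": [0,0,0],"fingers": 0},
    {"dp": [-0.8327,-0.0585,0.35],"angular": [0,0,0],"fingers": 0},
    {"dp": [-0.8327,-0.0585,0.35],"angular": [0,0,0],"fingers": 0},
    {"dp": [-0.8327,-0.0585,0.35],"angular": [0,0,0],"fingers": 0},
    {"dp": [-0.8327,-0.0585,0.35],"angular": [0,0,0],"fingers": 0},
    {"dp": [-0.8327,-0.0585,0.35],"angular": [0,0,0],"fingers": 0},
    {"dp": [-0.8327,-0.0585,0.35],"angular": [0,0,0],"fingers": 0},
  ],
)

```text
time: 3.9
tool_pos: [455.5, 409.7, 90.5]
tcp_rot: [180.0, 0.0, 155.1]
ft_force: [0.2, 0.4, -0.3]
finger_gap: 85.3
grip_force: 0.0
```

```bash
sed -i 's/(abs(dy)\/10.7).round(1)/round(abs(dy)\/10.7,1)/' h.py
python3 - <<'E'
from h import *
s=sense(); print(s['time'],s['tool_pos'],s['tcp_rot'],s['ft_force'])
m=np.load('far.npz')
print(boxfit([('top',m['top'])],(456,409)))
im=snapshot('top')[225:305,90:190]; i2=snapshot('scene')[300:400,480:605]
cv2.imwrite('pics/crop2.png',np.hstack([cv2.resize(im,(400,320),interpolation=cv2.INTER_CUBIC),cv2.resize(i2,(400,320),interpolation=cv2.INTER_CUBIC)]))
E
```

```text
3.9 [455.54076808 409.72916712  90.52846344] [1.79959658e+02 1.73002082e-02 1.55074279e+02] [ 0.19282409  0.36048368 -0.31533478]
(array([455.54512263, 410.74449902, 152.75230699]), np.float64(0.12838848963416438))
```

View pics/crop2.png

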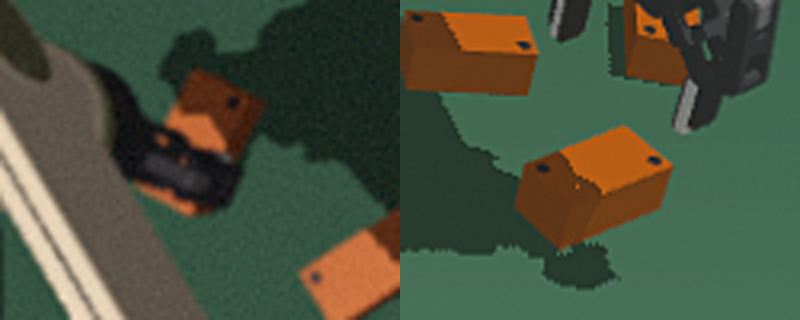

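The crop shows the gripper centred over the chosen block, so I'll descend and grip.

step_arm(
  targets=[
    {"dp": [0,0,0.43],"angular": [0,0,0],"fingers": 0},
    {"dp": [0,0,0.43],"angular": [0,0,0],"fingers": 0},
    {"dp": [0,0,0.43],"angular": [0,0,0],"fingers": 0},
    {"dp": [0,0,0.43],"angular": [0,0,0],"fingers": 0.0},
    {"dp": [0,0,0.43],"angular": [0,0,0],"fingers": 0.8},
    {"dp": [0,0,0.43],"angular": [0,0,0],"fingers": 0.8},
    {"dp": [0,0,0.43],"angular": [0,0,0],"fingers": 0.8},
    {"dp": [0,0,0.43],"angular": [0,0,0],"fingers": 0.8},
  ],
  newtons=60,
)

```text
time: 5.0
tool_pos: [456.8, 409.6, 5.4]
tcp_rot: [179.9, 0.1, 155.0]
ft_force: [-1.0, 0.4, 7.0]
finger_gap: 39.0
grip_force: 61.3
```

step_arm(
  targets=[
    {"dp": [0,0,0],"angular": [0,0,0],"fingers": 0.8},
    {"dp": [0,0,0],"angular": [0,0,0],"fingers": 0.8},
    {"dp": [0,0,0],"angular": [0,0,0],"fingers": 0.8},
    {"dp": [0,0,-0.5],"angular": [0,0,0],"fingers": 0.8},
    {"dp": [0,0,-0.8],"angular": [0,0,0],"fingers": 0.8},
    {"dp": [0,0,-0.8],"angular": [0,0,0],"fingers": 0.8},
    {"dp": [0,0,-0.8],"angular": [0,0,0],"fingers": 0.8},
    {"dp": [0,0,-0.8],"angular": [0,0,0],"fingers": 0.8},
  ],
)

```text
time: 6.0
tool_pos: [455.1, 408.4, 162.1]
tcp_rot: [-179.9, -0.1, 155.0]
ft_force: [-1.1, -0.5, -2.8]
finger_gap: 39.1
grip_force: 61.4
```

Run:
```python
from h import *
ims={c:snapshot(c) for c in('top','scene')}
b=np.array([568,-1,-98.5])
W=lambda p,b:np.array(p,float)@Rz(b[2]).T+[b[0],b[1],0]
# stud blobs + disc
obs=[]
for c in ims:
    g=cv2.cvtColor(ims[c],cv2.COLOR_BGR2GRAY)
    for sx in(-25,25):
        u=proj(c,W((sx,-35,104),b))[0]; x,y=np.round(u).astype(int); w=g[y-7:y+8,x-7:x+8]
        print(c,sx,u.round(1)); print('\n'.join(' '.join(f'{v:3d}' for v in r) for r in w)) if c=='top' and sx<0 else 0
        n,lab,st,ce=cv2.connectedComponentsWithStats((w>205).astype(np.uint8))
        for i in range(1,n): print('  blob',st[i,4],(ce[i]+[x-7,y-7]).round(1))
    hsv=cv2.cvtColor(ims[c],cv2.COLOR_BGR2HSV)
    m=((hsv[...,1]<45)&(hsv[...,2]>140)).astype(np.uint8); n,lab,st,ce=cv2.connectedComponentsWithStats(m)
    u=proj(c,W((0,60,52),b))[0]; k=1+np.argmax([abs(ce[i]-u).sum()*-1+0.01*st[i,4] for i in range(1,n)]); print(c,'disc',st[k])
    h=cv2.findContours((lab==k).astype(np.uint8),0,1)[0]; h=max(h,key=len)[:,0]
    P=np.array([atz(c,q,52)[:2] for q in h]); r=lambda p:np.hypot(*(P-p[:2]).T)-p[2]
    f=least_squares(r,[568,-1,175],loss='soft_l1',f_scale=1.5); print('disc',f.x.round(2),np.median(abs(r(f.x))).round(2))
cv2.imwrite('pics/crop3.png',np.hstack([cv2.resize(ims['top'][185:265,250:350],(400,320),interpolation=cv2.INTER_CUBIC),cv2.resize(ims['scene'][225:305,305:405],(400,320),interpolation=cv2.INTER_CUBIC)]))
for c in ims:
    for X in((-25,-35,104),(25,-35,104),(80,-35,152),(-80,-35,202)): print(c,X,proj(c,W(X,b))[0].round(1))
```

```text
top -25 [290.5 221.5]
158 155 151 153 144 148 129 120 121 112 116 122 133 147 157
168 164 164 165 162 162 152 151 157 150 156 149 147 153 146
165 163 165 164 163 164 166 167 169 167 168 165 158 158 158
166 166 166 171 168 166 158 164 168 160 162 162 164 163 162
161 163 165 160 156 144 140 144 153 161 164 165 164 163 160
171 166 159 129 110 102 101  90 105 138 154 166 166 166 164
165 164 135 106 126 156 156 121  87  89 126 164 164 165 162
168 155 116 131 211 251 255 234 143  67 100 150 168 163 165
165 143 114 180 255 255 255 255 206  94  92 141 162 164 172
161 131 115 195 255 255 255 255 217 109  87 130 162 164 167
163 139 101 171 253 255 255 255 189  94  93 140 164 168 168
167 158 111 117 192 235 234 201 131  81 103 154 169 167 166
168 164 138 101 110 128 135 118  90  97 135 167 170 167 167
172 174 163 138 105  96 104  96 107 130 155 173 165 163 173
170 171 171 164 150 143 131 138 153 168 168 166 166 167 168
  blob 20 [289.8 222.8]
top 25 [312.1 224.4]
  blob 19 [311.1 225.4]
top disc [  229   140   148   146 14001]
disc [562.05 -13.13 163.59] 17.15
scene -25 [357.3 273.9]
  blob 21 [361.  268.3]
  blob 23 [358.6 275.2]
scene 25 [340.6 264.5]
  blob 27 [336.9 258.3]
  blob 7 [347.  257.6]
  blob 20 [341.7 265.8]
scene disc [ 257  237  162  121 9633]
disc [566.88   7.17 146.35] 32.83
top (-25, -35, 104) [290.5 221.5]
top (25, -35, 104) [312.1 224.4]
top (80, -35, 152) [336.  225.7]
top (-80, -35, 202) [261.8 213.6]
scene (-25, -35, 104) [357.3 273.9]
scene (25, -35, 104) [340.6 264.5]
scene (80, -35, 152) [322.9 236.5]
scene (-80, -35, 202) [378.7 244.5]
```

View pics/crop3.png

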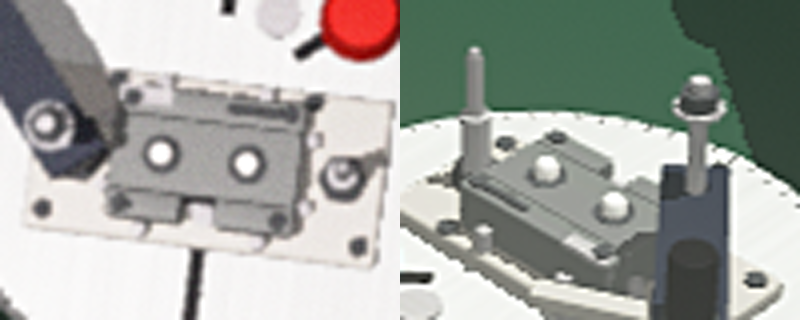

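```bash
cat > tt.py <<'E'
from h import *
O=[('top',(-25,-35,103),(289.8,222.7),1),('top',(25,-35,103),(311.1,225.4),1),('scene',(-25,-35,101),(358.6,275.4),1),('scene',(25,-35,101),(341.7,265.9),1),
('scene',(80,-35,152),(323.7,237),.7),('scene',(-80,-35,202),(380,244.7),.7),('top',(-80,-35,202),(262,215.3),.7)]
def res(p,O=O,w=True):
    return np.hstack([(proj(c,np.array(X)@Rz(p[2]).T+[p[0],p[1],0])[0]-u)*(k if w else 1) for c,X,u,k in O])
for S in (O,[o for o in O if o[0]=='top'],[o for o in O if o[0]=='scene'],O[:4]):
    f=least_squares(lambda p:res(p,S),[568,-1,-98.5],x_scale=[10,10,10]); print(f.x.round(2), 'latch',(Rz(f.x[2])@[0,-35,0]+[f.x[0],f.x[1],0])[:2].round(2))
    if len(S)==7: print(res(f.x,S,False).reshape(-1,2).round(2).tolist())
for i in(0,1): print('stud tri',tri(O[2+i][2],O[i][2]).round(2))
E
python3 tt.py
```

```text
[566.18   1.23 -97.85] latch [531.51   6.01]
[[-0.04, -0.23], [0.25, -0.29], [-0.05, -0.56], [-0.02, -0.33], [0.11, -0.49], [0.27, -0.47], [-1.12, -0.38]]
[565.47   0.81 -97.99] latch [530.81   5.67]
[567.64   2.05 -98.02] latch [532.98   6.94]
[566.15   1.42 -98.13] latch [531.5    6.37]
stud tri [534.76  30.89  99.49]
stud tri [527.91 -18.39 100.16]
```

step_arm(
  targets=[
    {"dp": [-0.28,-0.896,-0.015],"angular": [0,0,0.4056],"fingers": 0.8},
    {"dp": [-0.28,-0.896,-0.015],"angular": [0,0,0.4056],"fingers": 0.8},
    {"dp": [-0.28,-0.896,-0.015],"angular": [0,0,0.4056],"fingers": 0.8},
    {"dp": [-0.28,-0.896,-0.015],"angular": [0,0,0.4056],"fingers": 0.8},
    {"dp": [-0.28,-0.896,-0.015],"angular": [0,0,0.4056],"fingers": 0.8},
    {"dp": [-0.28,-0.896,-0.015],"angular": [0,0,0.4056],"fingers": 0.8},
    {"dp": [-0.28,-0.896,-0.015],"angular": [0,0,0.4056],"fingers": 0.8},
    {"dp": [-0.28,-0.896,-0.015],"angular": [0,0,0.4056],"fingers": 0.8},
  ],
)

```text
time: 7.1
tool_pos: [430.0, 222.5, 165.2]
tcp_rot: [-179.8, 0.1, 82.0]
ft_force: [0.1, 0.5, -2.4]
finger_gap: 39.3
grip_force: 61.5
```

Run:
```python
from h import *
print(sense()['tool_pos'],sense()['tcp_rot'])
mv([425,40,163],82); mv([531.5,6.2,140],82,[425,40,163],82)
```

```text
[430.03734088 222.51265035 165.21297794] [-1.79845906e+02  8.77727188e-02  8.20486586e+01]
dp [-0.9073, 0.1013, 0.0111] ang z 0.0003 rows 2.9 0.0
dp [-0.0932, 0.5508, 0.115] ang z 0.0 rows 1.8 0.0
```

step_arm(
  targets=[
    {"dp": [-0.9073,0.1,0.01],"angular": [0,0,0],"fingers": 0.8},
    {"dp": [-0.9073,0.1,0.01],"angular": [0,0,0],"fingers": 0.8},
    {"dp": [-0.9073,0.1,0.01],"angular": [0,0,0],"fingers": 0.8},
    {"dp": [-0.9073,0.1,0.01],"angular": [0,0,0],"fingers": 0.8},
    {"dp": [-1.0,0.652,0.12],"angular": [0,0,0],"fingers": 0.8},
    {"dp": [-1.0,0.652,0.12],"angular": [0,0,0],"fingers": 0.8},
    {"dp": [-1.0,0.652,0.12],"angular": [0,0,0],"fingers": 0.8},
    {"dp": [-1.0,0.652,0.12],"angular": [0,0,0],"fingers": 0.8},
  ],
)

```text
time: 8.1
tool_pos: [531.4, 7.6, 141.8]
tcp_rot: [-179.8, -0.0, 82.1]
ft_force: [-0.2, -0.4, -1.5]
finger_gap: 39.3
grip_force: 61.7
```

Run:
```python
from h import *
s=sense(); print(s['tool_pos'],s['tcp_rot'])
z=s['tool_pos'][2]-5.4
i2=snapshot('scene'); i1=snapshot('top')
m=masks_of('scene','pressure_block'); P=s['tool_pos']
for d in m: print(np.round(d['at']),d['conf'],d['pixels'].sum())
m=min(m,key=lambda d:np.linalg.norm(d['at']-proj('scene',[P[0],P[1],z+18])[0]))
print('scene fit',boxfit([('scene',m['pixels'])],P[:2],z=z))
for l in('top',):
    print([(np.round(d['at'],1),d['conf']) for d in pinpoint('top','pressure_block')], proj('top',[P[0],P[1],z]))
C=np.array([[i*40,j*20,k*36] for k in(0,1) for i,j in((-1,-1),(1,-1),(1,1),(-1,1))])@Rz(82).T+[P[0],P[1],z]
q=proj('scene',C); 
x0,y0=300,205; a=cv2.resize(i2[y0:y0+100,x0:x0+100],(600,600),interpolation=cv2.INTER_CUBIC)
for i in range(8):
    for j in range(i):
        if abs(np.linalg.norm(C[i]-C[j])-np.array([80,40,36])).min()<.1: cv2.line(a,tuple(((q[i]-[x0,y0]+.5)*6).astype(int).tolist()),tuple(((q[j]-[x0,y0]+.5)*6).astype(int).tolist()),(0,255,255),1)
cv2.imwrite('pics/hov.png',a)
```

```text
[531.4051078    7.59913608 141.82008739] [-1.79837611e+02 -9.89611598e-03  8.21386944e+01]
[357. 250.] 0.93 585
[560. 307.] 0.78 788
[186. 244.] 0.74 387
[498. 316.] 0.73 958
[266. 233.] 0.65 685
scene fit (array([517.40411404,  20.33586782,  36.27746744]), np.float64(0.5512719959778783))
[(array([188.1, 287.6]), 0.73), (array([150.5, 337.6]), 0.6)] [[299.01278479 222.44481771]]
```

View pics/hov.png

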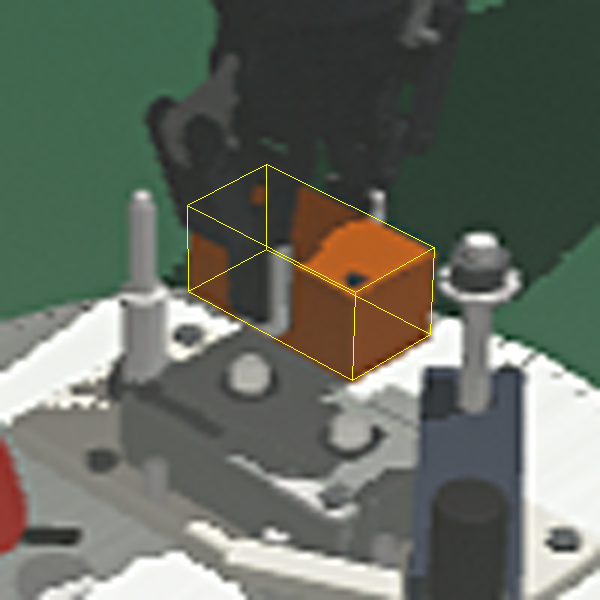

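The overlay shows the held block's edges within about 1 px of a box centred on the TCP. The studs are just below it, at crop (250,375) and (350,430). Lowering it gently.

step_arm(
  targets=[
    {"dp": [-0.006,0.0034,0.14],"angular": [0,0,0],"fingers": 0.8},
    {"dp": [-0.006,0.0034,0.14],"angular": [0,0,0],"fingers": 0.8},
    {"dp": [-0.006,0.0034,0.14],"angular": [0,0,0],"fingers": 0.8},
    {"dp": [-0.006,0.0034,0.15],"angular": [0,0,0],"fingers": 0.8},
    {"dp": [-0.006,0.0034,0.16],"angular": [0,0,0],"fingers": 0.8},
    {"dp": [-0.006,0.0034,0.17],"angular": [0,0,0],"fingers": 0.8},
    {"dp": [-0.006,0.0034,0.18],"angular": [0,0,0],"fingers": 0.8},
    {"dp": [-0.006,0.0034,0.18],"angular": [0,0,0],"fingers": 0.8},
  ],
)

```text
time: 9.3
tool_pos: [532.8, 5.4, 107.1]
tcp_rot: [-180.0, 0.0, 82.0]
ft_force: [-0.3, -0.8, 0.2]
finger_gap: 39.2
grip_force: 62.1
```

step_arm(
  targets=[
    {"dp": [0,0,0.01],"angular": [0,0,0],"fingers": 0.8},
    {"dp": [0,0,0.015],"angular": [0,0,0],"fingers": 0.8},
    {"dp": [0,0,0.02],"angular": [0,0,0],"fingers": 0.8},
    {"dp": [0,0,0.025],"angular": [0,0,0],"fingers": 0.8},
    {"dp": [0,0,0.03],"angular": [0,0,0],"fingers": 0.8},
    {"dp": [0,0,0.035],"angular": [0,0,0],"fingers": 0.8},
    {"dp": [0,0,0.038],"angular": [0,0,0],"fingers": 0.8},
    {"dp": [0,0,0.038],"angular": [0,0,0],"fingers": 0.8},
  ],
)

```text
time: 10.3
tool_pos: [532.4, 4.9, 99.4]
tcp_rot: [-180.0, 0.1, 82.0]
ft_force: [-3.8, -3.9, 1.7]
finger_gap: 39.5
grip_force: 60.9
```

step_arm(
  targets=[
    {"dp": [0,0,0.004],"angular": [0,0,0],"fingers": 0.8},
    {"dp": [0,0,0.008],"angular": [0,0,0],"fingers": 0.8},
    {"dp": [0,0,0.012],"angular": [0,0,0],"fingers": 0.8},
    {"dp": [0,0,0.012],"angular": [0,0,0],"fingers": 0.8},
    {"dp": [0,0,0.012],"angular": [0,0,0],"fingers": 0.8},
    {"dp": [0,0,0.012],"angular": [0,0,0],"fingers": 0.8},
    {"dp": [0,0,0.012],"angular": [0,0,0],"fingers": 0.8},
    {"dp": [0,0,0.012],"angular": [0,0,0],"fingers": 0.8},
  ],
)

```text
time: 11.3
tool_pos: [532.5, 4.9, 99.3]
tcp_rot: [-180.0, 0.1, 82.0]
ft_force: [-16.0, -1.6, 22.0]
finger_gap: 39.5
grip_force: 63.1
```

step_arm(
  targets=[
    {"dp": [0,0,-0.008],"angular": [0,0,0],"fingers": 0.8},
    {"dp": [0,0,-0.008],"angular": [0,0,0],"fingers": 0},
    {"dp": [0,0,-0.008],"angular": [0,0,0],"fingers": 0},
    {"dp": [0,0,-0.008],"angular": [0,0,0],"fingers": 0},
    {"dp": [0,0,-0.008],"angular": [0,0,0],"fingers": 0},
    {"dp": [0,0,-0.15],"angular": [0,0,0],"fingers": 0},
    {"dp": [0,0,-0.45],"angular": [0,0,0],"fingers": 0},
    {"dp": [0,0,-0.7],"angular": [0,0,0],"fingers": 0},
  ],
)

```text
time: 12.3
tool_pos: [532.9, 5.5, 239.0]
tcp_rot: [180.0, -0.0, 82.0]
ft_force: [0.7, 0.4, 0.2]
finger_gap: 85.5
grip_force: 0.0
```

Run:
```python
from h import *
s=sense(); print(s['tool_pos'],s['tcp_rot'],s['finger_gap'],s['ft_force'])
i2=snapshot('scene')
C=np.array([[i*40,j*20,k*36] for k in(0,1) for i,j in((-1,-1),(1,-1),(1,1),(-1,1))])@Rz(82).T+[532,6,94]
q=proj('scene',C); x0,y0=300,225; a=cv2.resize(i2[y0:y0+100,x0:x0+100],(600,600),interpolation=cv2.INTER_CUBIC)
for i in range(8):
    for j in range(i):
        if abs(np.linalg.norm(C[i]-C[j])-np.array([80,40,36])).min()<.1: cv2.line(a,tuple(((q[i]-[x0,y0]+.5)*6).astype(int).tolist()),tuple(((q[j]-[x0,y0]+.5)*6).astype(int).tolist()),(0,255,255),1)
cv2.imwrite('pics/placed.png',a)
P=np.array([566.2,1.3,0])+Rz(-98)@[-80,-35,130]; print('pivot',P)
for c,z in(('top',178),('scene',162)):
  for d in pinpoint(c,'strap_knob') if c=='scene' or snapshot('top') is not None else []:
    v=atz(c,d['at'],162)-P; print(c,np.round(d['at'],1),round(d['conf'],2),np.hypot(*v[:2]).round(1),np.degrees(np.arctan2(v[1],v[0])).round(1))
for c,l in (('top','strap_slot'),('scene','strap_slot')):
  for d in pinpoint(c,l):
    v=atz(c,d['at'],130)-P; print(c,l,round(d['conf'],2),np.hypot(*v[:2]).round(1),np.degrees(np.arctan2(v[1],v[0])).round(1))
```

```text
[532.86210519   5.54684339 238.98815337] [ 1.79962745e+02 -7.10659292e-03  8.20042191e+01] 85.5395593647171 [0.73308604 0.38281342 0.22526729]
pivot [542.67446567  85.39250403 130.        ]
top [236.8 174.6] 0.6 111.4 31.4
scene [376.9 296.7] 0.82 117.2 30.6
top strap_slot 0.55 159.0 30.8
scene strap_slot 0.94 169.0 31.4
scene strap_slot 0.18 40.6 -61.5
```

View pics/placed.png

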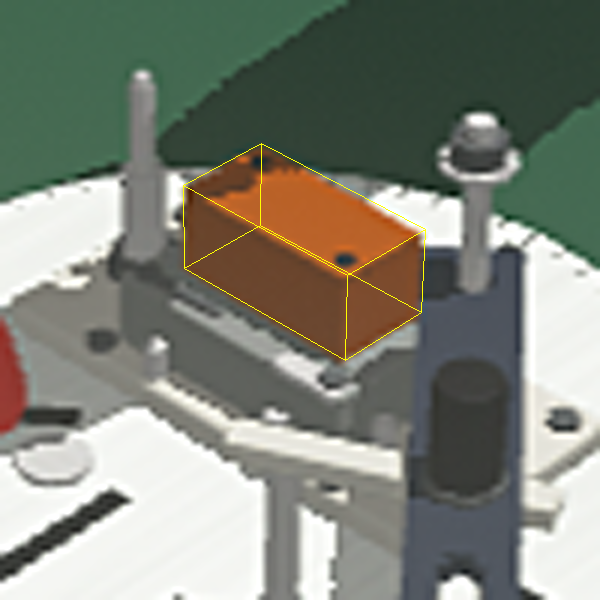

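The placed block fills the predicted home box exactly, so it is fully seated. Next is the strap knob.

step_arm(
  targets=[
    {"dp": [0.748,0.42,0.0],"angular": [0,0,-0.4556],"fingers": 0},
    {"dp": [0.748,0.42,0.0],"angular": [0,0,-0.4556],"fingers": 0},
    {"dp": [0.748,0.42,0.0],"angular": [0,0,-0.4556],"fingers": 0},
    {"dp": [0.748,0.42,0.0],"angular": [0,0,-0.4556],"fingers": 0},
    {"dp": [0.748,0.42,0.0],"angular": [0,0,-0.4556],"fingers": 0},
    {"dp": [0.748,0.42,0.0],"angular": [0,0,-0.4556],"fingers": 0},
    {"dp": [0.748,0.42,0.0],"angular": [0,0,-0.4556],"fingers": 0},
    {"dp": [0.748,0.42,0.0],"angular": [0,0,-0.4556],"fingers": 0},
  ],
)

```text
time: 13.6
tool_pos: [635.7, 141.8, 234.3]
tcp_rot: [-179.9, -0.2, 164.3]
ft_force: [-0.0, -0.3, 1.2]
finger_gap: 85.7
grip_force: 0.0
```

Run:
```python
from h import *
s=sense(); print(s['tool_pos'],s['tcp_rot'])
mv([637,142,239],211.2); mv([637,142,145],211.2)
```

```text
[635.71771989 141.8031329  234.2558309 ] [-179.90616391   -0.2149755   164.2937631 ]
dp [-0.0059, 0.0027, -0.0237] ang z -0.2606 rows 0.1 4.4
dp [-0.0059, 0.0027, 0.4463] ang z -0.2606 rows 1.4 4.4
```

step_arm(
  targets=[
    {"dp": [-0.003,0.002,0],"angular": [0,0,-0.26],"fingers": 0},
    {"dp": [-0.003,0.002,0],"angular": [0,0,-0.26],"fingers": 0},
    {"dp": [-0.003,0.002,0],"angular": [0,0,-0.26],"fingers": 0},
    {"dp": [-0.003,0.002,0],"angular": [0,0,-0.26],"fingers": 0},
    {"dp": [-0.003,0.002,0],"angular": [0,0,-0.26],"fingers": 0},
    {"dp": [-0.003,0.002,0.2],"angular": [0,0,-0.26],"fingers": 0},
    {"dp": [-0.003,0.002,0.38],"angular": [0,0,-0.26],"fingers": 0},
    {"dp": [-0.003,0.002,0.4],"angular": [0,0,-0.26],"fingers": 0},
  ],
)

```text
time: 14.6
tool_pos: [633.9, 141.7, 151.0]
tcp_rot: [179.8, -0.5, -149.2]
ft_force: [-0.1, 0.2, 0.4]
finger_gap: 85.4
grip_force: 0.0
```

Run:
```python
from h import *
s=sense(); print(s['tool_pos'],s['tcp_rot'],s['ft_force'])
mv([637,142,145],211.2)
i=snapshot('scene'); x0,y0=310,225
cv2.imwrite('pics/knob.png',cv2.resize(i[y0:y0+120,x0:x0+120],(600,600),interpolation=cv2.INTER_CUBIC))
```

```text
[633.87600256 141.66378938 151.01969482] [ 179.7770354    -0.52719921 -149.18979592] [-0.11181478  0.20288908  0.42588232]
dp [-0.0143, -0.0066, 0.0301] ang z -0.0022 rows 0.1 0.0
```

View pics/knob.png

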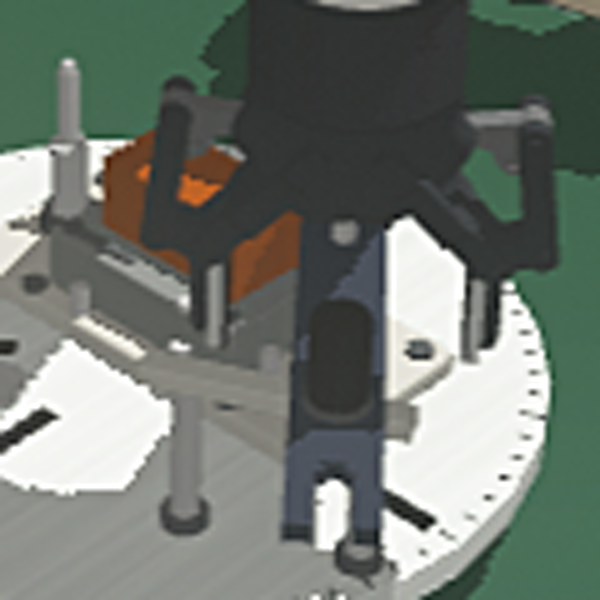

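The picture shows the fingers straddling the strap with the knob between them (midpoint about (346,350), knob at (340,355)). Gripping now.

step_arm(
  targets=[
    {"dp": [-0.012,-0.005,0.025],"angular": [0,0,0],"fingers": 0},
    {"dp": [-0.012,-0.005,0.025],"angular": [0,0,0],"fingers": 0.3},
    {"dp": [-0.012,-0.005,0.025],"angular": [0,0,0],"fingers": 0.9},
    {"dp": [-0.012,-0.005,0.025],"angular": [0,0,0],"fingers": 0.9},
    {"dp": [-0.012,-0.005,0.025],"angular": [0,0,0],"fingers": 0.9},
    {"dp": [-0.012,-0.005,0.025],"angular": [0,0,0],"fingers": 0.9},
    {"dp": [-0.012,-0.005,0.025],"angular": [0,0,0],"fingers": 0.9},
    {"dp": [-0.012,-0.005,0.025],"angular": [0,0,0],"fingers": 0.9},
  ],
  newtons=80,
)

```text
time: 15.65
tool_pos: [640.4, 142.8, 152.9]
tcp_rot: [-180.0, 0.1, -149.2]
ft_force: [-1.6, 2.2, 7.0]
finger_gap: 21.4
grip_force: 78.2
```

step_arm(
  targets=[
    {"dp": [0,0,0],"angular": [0,0,0],"fingers": 0.5},
    {"dp": [0,0,0],"angular": [0,0,0],"fingers": 0.5},
    {"dp": [0.014,0,0.037],"angular": [0,0,0],"fingers": 0.5},
    {"dp": [0.014,0,0.037],"angular": [0,0,0],"fingers": 0.5},
    {"dp": [0.014,0,0.037],"angular": [0,0,0],"fingers": 0.5},
    {"dp": [0.014,0,0.037],"angular": [0,0,0],"fingers": 0.9},
    {"dp": [0.014,0,0.037],"angular": [0,0,0],"fingers": 0.9},
    {"dp": [0.014,0,0.037],"angular": [0,0,0],"fingers": 0.9},
  ],
  newtons=80,
)

```text
time: 16.65
tool_pos: [637.9, 141.3, 145.1]
tcp_rot: [-180.0, 0.0, -149.2]
ft_force: [0.5, 1.0, 3.4]
finger_gap: 21.8
grip_force: 78.2
```

step_arm(
  targets=[
    {"dp": [0,0,0],"angular": [0,0,0],"fingers": 0.9},
    {"dp": [0,0,0],"angular": [0,0,0],"fingers": 0.9},
    {"dp": [0,0,0],"angular": [0,0,0],"fingers": 0.9},
    {"dp": [0,0,0],"angular": [0,0,0],"fingers": 0.9},
    {"dp": [0,0,0],"angular": [0,0,0],"fingers": 0.9},
    {"dp": [0,0,0],"angular": [0,0,0],"fingers": 0.9},
    {"dp": [0,0,0],"angular": [0,0,0],"fingers": 0.9},
    {"dp": [0,0,0],"angular": [0,0,0],"fingers": 0.9},
  ],
)

```text
time: 17.65
tool_pos: [637.9, 141.3, 145.1]
tcp_rot: [-180.0, 0.0, -149.2]
ft_force: [-0.2, 2.1, 5.1]
finger_gap: 22.1
grip_force: 78.2
```

step_arm(
  targets=[
    {"dp": [0,0,-0.04],"angular": [0,0,0],"fingers": 0.9},
    {"dp": [0,0,-0.08],"angular": [0,0,0],"fingers": 0.9},
    {"dp": [0,0,-0.12],"angular": [0,0,0],"fingers": 0.9},
    {"dp": [0,0,-0.16],"angular": [0,0,0],"fingers": 0.9},
    {"dp": [0,0,-0.175],"angular": [0,0,0],"fingers": 0.9},
    {"dp": [0,0,-0.175],"angular": [0,0,0],"fingers": 0.9},
    {"dp": [0,0,-0.175],"angular": [0,0,0],"fingers": 0.9},
    {"dp": [0,0,-0.175],"angular": [0,0,0],"fingers": 0.9},
  ],
)

```text
time: 18.65
tool_pos: [637.4, 141.0, 179.2]
tcp_rot: [180.0, -0.0, -149.2]
ft_force: [-0.3, 0.2, -3.7]
finger_gap: 22.1
grip_force: 78.4
```

Run:
```python
from h import *
s=sense(); print(s['tool_pos'],s['tcp_rot'],s['ft_force'],s['wrist_torque'],s['finger_gap'])
i=snapshot('scene'); x0,y0=310,205; snapshot('top')
a=cv2.resize(i[y0:y0+140,x0:x0+140],(600,600),interpolation=cv2.INTER_CUBIC)
# expected strap outline at tilt 0
P=s['tool_pos']; d=np.radians(s['tcp_rot'][2]+180); z=130+P[2]-145.1
C=np.array([[l,w,0] for l,w in((-19,-18),(181,-18),(181,18),(-19,18))]); C[:,0]-=110
C=C@Rz(np.degrees(d)).T+[P[0],P[1],z]
q=((proj('scene',C)-[x0,y0]+.5)*600/140).astype(int)
cv2.polylines(a,[q],True,(0,255,255),1); cv2.imwrite('pics/lift.png',a)
print(np.degrees(d))
```

```text
[637.41905245 141.0466861  179.16143838] [ 1.79984423e+02 -3.89239180e-02 -1.49193141e+02] [-0.30773148  0.19652327 -3.69217457] [ 0.07276774 -0.11909328  0.02856744] 22.08014508413883
30.806859385423618
```

View pics/lift.png

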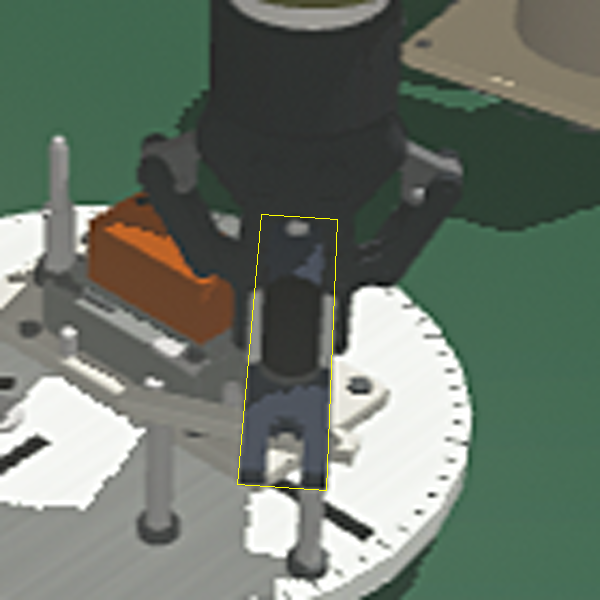

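The strap is lifted level by 34 mm and carries its full weight of 3.7 N. The outline matches with no tilt. I'll swing it in three arcs.

```bash
cat > arc.py <<'E'
from h import *; import sys
tot=float(sys.argv[1]); s=sense(); p=s['tool_pos'][:2]; y=s['tcp_rot'][2]; P=np.array([543,85.2]); v=p-P
print(s['tool_pos'].round(1),'r',np.hypot(*v).round(1),'pos ang',np.degrees(np.arctan2(v[1],v[0])).round(2),'tool ang',(y+180)%360, s['ft_force'].round(1))
v=v/np.hypot(*v)*110 if abs(np.hypot(*v)-110)<4 else v
c,n=np.cos(np.radians(y)),np.sin(np.radians(y))
for k in range(1,9):
    f=min(k/7,1) ; d=P+Rz(-tot*f)[:2,:2]@v-p
    print({'dp':[round((c*d[0]+n*d[1])/200,3),round((n*d[0]-c*d[1])/200,3),0],'angular':[0,0,round(tot*f/180,4)]})
E
python3 arc.py 43
```

```text
[637.5 141.1 179.3] r 109.8 pos ang 30.59 tool ang 30.80799324086604 [-0.3  0.8 -4.7]
{'dp': [np.float64(0.002), np.float64(-0.059), 0], 'angular': [0, 0, 0.0341]}
{'dp': [np.float64(0.012), np.float64(-0.117), 0], 'angular': [0, 0, 0.0683]}
{'dp': [np.float64(0.028), np.float64(-0.174), 0], 'angular': [0, 0, 0.1024]}
{'dp': [np.float64(0.05), np.float64(-0.229), 0], 'angular': [0, 0, 0.1365]}
{'dp': [np.float64(0.077), np.float64(-0.281), 0], 'angular': [0, 0, 0.1706]}
{'dp': [np.float64(0.11), np.float64(-0.329), 0], 'angular': [0, 0, 0.2048]}
{'dp': [np.float64(0.148), np.float64(-0.375), 0], 'angular': [0, 0, 0.2389]}
{'dp': [np.float64(0.148), np.float64(-0.375), 0], 'angular': [0, 0, 0.2389]}
```

step_arm(
  targets=[
    {"dp": [0.002,-0.059,0],"angular": [0,0,0.0341],"fingers": 0.9},
    {"dp": [0.012,-0.117,0],"angular": [0,0,0.0683],"fingers": 0.9},
    {"dp": [0.028,-0.174,0],"angular": [0,0,0.1024],"fingers": 0.9},
    {"dp": [0.05,-0.229,0],"angular": [0,0,0.1365],"fingers": 0.9},
    {"dp": [0.077,-0.281,0],"angular": [0,0,0.1706],"fingers": 0.9},
    {"dp": [0.11,-0.329,0],"angular": [0,0,0.2048],"fingers": 0.9},
    {"dp": [0.148,-0.375,0],"angular": [0,0,0.2389],"fingers": 0.9},
    {"dp": [0.148,-0.375,0],"angular": [0,0,0.2389],"fingers": 0.9},
  ],
)

```text
time: 19.75
tool_pos: [650.6, 60.8, 179.5]
tcp_rot: [-180.0, -0.0, 167.8]
ft_force: [-1.3, -0.3, -4.5]
finger_gap: 22.1
grip_force: 78.5
```

```bash
python3 arc.py 43|sed 's/np.float64//g'
```

```text
[650.6  60.8 179.5] r 110.3 pos ang -12.8 tool ang 347.77634327648093 [-1.3 -0.3 -4.5]
{'dp': [(0.005), (-0.059), 0], 'angular': [0, 0, 0.0341]}
{'dp': [(0.015), (-0.117), 0], 'angular': [0, 0, 0.0683]}
{'dp': [(0.032), (-0.174), 0], 'angular': [0, 0, 0.1024]}
{'dp': [(0.054), (-0.228), 0], 'angular': [0, 0, 0.1365]}
{'dp': [(0.082), (-0.28), 0], 'angular': [0, 0, 0.1706]}
{'dp': [(0.115), (-0.329), 0], 'angular': [0, 0, 0.2048]}
{'dp': [(0.153), (-0.374), 0], 'angular': [0, 0, 0.2389]}
{'dp': [(0.153), (-0.374), 0], 'angular': [0, 0, 0.2389]}
```

step_arm(
  targets=[
    {"dp": [0.004,-0.059,0],"angular": [0,0,0.0341],"fingers": 0.9},
    {"dp": [0.014,-0.117,0],"angular": [0,0,0.0683],"fingers": 0.9},
    {"dp": [0.03,-0.174,0],"angular": [0,0,0.1024],"fingers": 0.9},
    {"dp": [0.052,-0.229,0],"angular": [0,0,0.1365],"fingers": 0.9},
    {"dp": [0.079,-0.281,0],"angular": [0,0,0.1706],"fingers": 0.9},
    {"dp": [0.112,-0.329,0],"angular": [0,0,0.2048],"fingers": 0.9},
    {"dp": [0.15,-0.375,0],"angular": [0,0,0.2389],"fingers": 0.9},
    {"dp": [0.15,-0.375,0],"angular": [0,0,0.2389],"fingers": 0.9},
  ],
)

```text
time: 20.75
tool_pos: [605.3, -5.4, 179.7]
tcp_rot: [-180.0, 0.0, 124.9]
ft_force: [-0.2, -0.6, -4.8]
finger_gap: 22.2
grip_force: 78.7
```

```bash
python3 arc.py 42.4|sed 's/np.float64//g'
```

```text
[605.3  -5.4 179.7] r 109.9 pos ang -55.51 tool ang 304.94494418290185 [-0.2 -0.6 -4.8]
{'dp': [(0.003), (-0.058), 0], 'angular': [0, 0, 0.0337]}
{'dp': [(0.013), (-0.115), 0], 'angular': [0, 0, 0.0673]}
{'dp': [(0.028), (-0.171), 0], 'angular': [0, 0, 0.101]}
{'dp': [(0.05), (-0.225), 0], 'angular': [0, 0, 0.1346]}
{'dp': [(0.077), (-0.277), 0], 'angular': [0, 0, 0.1683]}
{'dp': [(0.109), (-0.325), 0], 'angular': [0, 0, 0.2019]}
{'dp': [(0.146), (-0.37), 0], 'angular': [0, 0, 0.2356]}
{'dp': [(0.146), (-0.37), 0], 'angular': [0, 0, 0.2356]}
```

step_arm(
  targets=[
    {"dp": [0.003,-0.058,0],"angular": [0,0,0.0337],"fingers": 0.9},
    {"dp": [0.013,-0.115,0],"angular": [0,0,0.0673],"fingers": 0.9},
    {"dp": [0.028,-0.171,0],"angular": [0,0,0.101],"fingers": 0.9},
    {"dp": [0.05,-0.225,0],"angular": [0,0,0.1346],"fingers": 0.9},
    {"dp": [0.077,-0.277,0],"angular": [0,0,0.1683],"fingers": 0.9},
    {"dp": [0.109,-0.325,0],"angular": [0,0,0.2019],"fingers": 0.9},
    {"dp": [0.146,-0.37,0],"angular": [0,0,0.2356],"fingers": 0.9},
    {"dp": [0.146,-0.37,0],"angular": [0,0,0.2356],"fingers": 0.9},
  ],
)

```text
time: 21.75
tool_pos: [528.2, -24.4, 180.1]
tcp_rot: [179.9, 0.1, 82.5]
ft_force: [-0.1, -5.3, -4.2]
finger_gap: 22.4
grip_force: 78.9
```

```bash
python3 arc.py 1|head -1
python3 - <<'E'
from h import *
snapshot('top'); i=snapshot('scene')
for c in('top','scene'):
  for l in('strap_slot','second_bolt'):
    print(c,l,[(np.round(d['at'],1).tolist(),round(d['conf'],2)) for d in pinpoint(c,l)])
x0,y0=290,205
cv2.imwrite('pics/swung.png',cv2.resize(i[y0:y0+100,x0:x0+100],(600,600),interpolation=cv2.INTER_CUBIC))
E
```

```text
[528.2 -24.4 180.1] r 110.6 pos ang -97.67 tool ang 262.54416377658356 [-0.1 -5.3 -4.2]
top strap_slot [([335.0, 222.0], 0.4)]
top second_bolt [([337.1, 226.3], 0.78), ([287.3, 222.4], 0.44), ([343.6, 189.8], 0.33)]
scene strap_slot [([321.0, 233.5], 0.64)]
scene second_bolt [([324.1, 237.7], 0.65), ([262.1, 238.1], 0.19)]
```

View pics/swung.png

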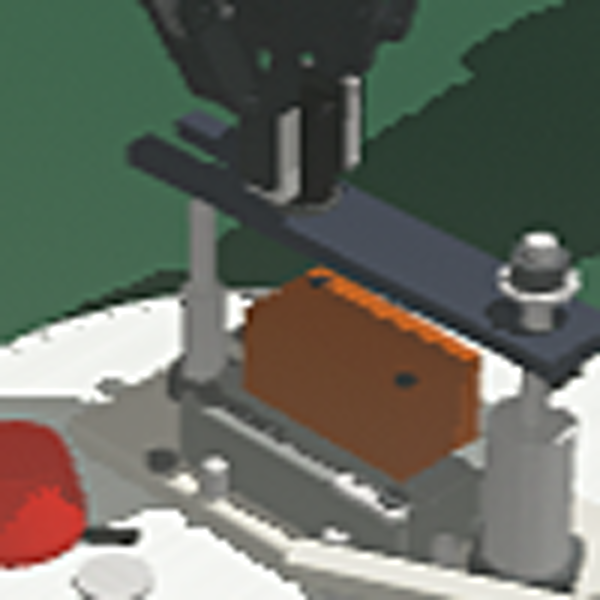

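The picture shows the strap level over the block, with its slotted end above the second bolt (bolt at crop (203,200)). Lowering while watching the force.

step_arm(
  targets=[
    {"dp": [0.002,-0.003,0.03],"angular": [0,0,0.002],"fingers": 0.9},
    {"dp": [0.002,-0.003,0.05],"angular": [0,0,0.002],"fingers": 0.9},
    {"dp": [0.002,-0.003,0.065],"angular": [0,0,0.002],"fingers": 0.9},
    {"dp": [0.002,-0.003,0.075],"angular": [0,0,0.002],"fingers": 0.9},
    {"dp": [0.002,-0.003,0.085],"angular": [0,0,0.002],"fingers": 0.9},
    {"dp": [0.002,-0.003,0.095],"angular": [0,0,0.002],"fingers": 0.9},
    {"dp": [0.002,-0.003,0.1],"angular": [0,0,0.002],"fingers": 0.9},
    {"dp": [0.002,-0.003,0.1],"angular": [0,0,0.002],"fingers": 0.9},
  ],
)

```text
time: 23.05
tool_pos: [528.6, -24.8, 161.1]
tcp_rot: [179.9, 0.2, 82.3]
ft_force: [-1.6, -11.6, 2.0]
finger_gap: 22.4
grip_force: 79.5
```

step_arm(
  targets=[
    {"dp": [-0.006,0,0],"angular": [0,0,0],"fingers": 0.9},
    {"dp": [-0.01,0,0],"angular": [0,0,0],"fingers": 0.9},
    {"dp": [-0.01,0,0],"angular": [0,0,0],"fingers": 0.9},
    {"dp": [-0.01,0,0],"angular": [0,0,0],"fingers": 0.9},
    {"dp": [-0.01,0,0.01],"angular": [0,0,0],"fingers": 0.9},
    {"dp": [-0.01,0,0.02],"angular": [0,0,0],"fingers": 0.9},
    {"dp": [-0.01,0,0.025],"angular": [0,0,0],"fingers": 0.9},
    {"dp": [-0.01,0,0.025],"angular": [0,0,0],"fingers": 0.9},
  ],
)

```text
time: 24.05
tool_pos: [527.1, -25.2, 154.5]
tcp_rot: [-180.0, -0.0, 82.0]
ft_force: [0.2, -0.1, -4.2]
finger_gap: 22.0
grip_force: 78.9
```

step_arm(
  targets=[
    {"dp": [0,0,0.01],"angular": [0,0,0],"fingers": 0.9},
    {"dp": [0,0,0.02],"angular": [0,0,0],"fingers": 0.9},
    {"dp": [0,0,0.03],"angular": [0,0,0],"fingers": 0.9},
    {"dp": [0,0,0.035],"angular": [0,0,0],"fingers": 0.9},
    {"dp": [0,0,0.04],"angular": [0,0,0],"fingers": 0.9},
    {"dp": [0,0,0.045],"angular": [0,0,0],"fingers": 0.9},
    {"dp": [0,0,0.05],"angular": [0,0,0],"fingers": 0.9},
    {"dp": [0,0,0.05],"angular": [0,0,0],"fingers": 0.9},
  ],
)

```text
time: 25.05
tool_pos: [527.4, -25.3, 145.1]
tcp_rot: [180.0, 0.0, 82.0]
ft_force: [-2.5, -0.5, 0.8]
finger_gap: 22.1
grip_force: 79.6
```

step_arm(
  targets=[
    {"dp": [0,0,0.003],"angular": [0,0,0],"fingers": 0.9},
    {"dp": [0,0,0],"angular": [0,0,0],"fingers": 0},
    {"dp": [0,0,0],"angular": [0,0,0],"fingers": 0},
    {"dp": [0,0,0],"angular": [0,0,0],"fingers": 0},
    {"dp": [0,0,0],"angular": [0,0,0],"fingers": 0},
    {"dp": [0,0,-0.2],"angular": [0,0,0],"fingers": 0},
    {"dp": [0,0,-0.5],"angular": [0,0,0],"fingers": 0},
    {"dp": [0,0,-0.7],"angular": [0,0,0],"fingers": 0},
  ],
)

```text
time: 26.05
tool_pos: [527.8, -25.3, 287.7]
tcp_rot: [179.8, -0.0, 82.0]
ft_force: [1.0, -0.2, 0.4]
finger_gap: 85.4
grip_force: 0.0
```

Run:
```python
from h import *
s=sense(); print(s['time'],s['tool_pos'],s['finger_gap'],s['ft_force'])
i=snapshot('scene'); x0,y0=250,205
cv2.imwrite('pics/final.png',cv2.resize(i[y0:y0+130,x0:x0+170],(785,600),interpolation=cv2.INTER_CUBIC))
```

```text
26.05 [527.80530559 -25.30061335 287.67575774] 85.41696669146073 [ 0.96383747 -0.15732519  0.38031615]
```

View pics/final.png

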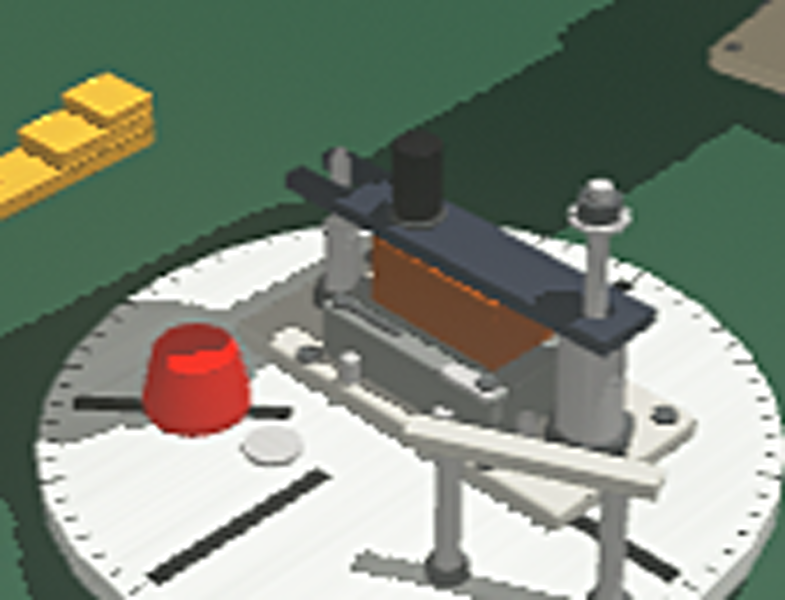

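The strap lies flat on the block and pillar, and the second bolt's tip stands in the slot at crop (340,160). The block is home under it and the gripper is clear, so I'm handing in.

```bash
python3 -c "
from bench import hand_in; print(hand_in())"
```

```text
the job is handed in; nothing more can be done
None
```

The job is handed in at about 26 s of the 67 s allowed: the block is pressed home over both studs, and the strap lies flat on it with its slot over the second bolt; the final camera view and the contact readings agree, but no verdict came back.

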